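# Pack the cigar tubes and close the packing cup

### The arm

A 7-joint arm with a two-finger parallel gripper is mounted at the origin on the work surface. World frame = base frame: x ahead of the robot, y to its left, z up, the work surface at z = 0. Lengths are in m, angles in rad, forces in N, time in s.
With the tool pointing down it reaches from about 0.425 to 0.925 m from the base axis. Payload 6.8 kg.
Tool frame: the origin (TCP) lies midway between the tips of the shut fingers; the grasp point (between the pads) lies r.grasp_offset behind it (r.grasp_offset is the distance from the TCP to the grasp point, in m); z points along the fingers, y is the direction in which the jaws open and shut (so a half turn about z gives the same grasp; the last joint's range is limited). The gripper opens to 85 mm and grips with 20 to 120 N. Pads are 22 mm wide; open, the fingers measure 114 mm over their backs; the gripper's body (76 mm by 85 mm) begins 54 mm behind the grasp point. The pads swing forward as they close: fully open they stand 13 mm farther back than shut.
Start: joints at [-1.235, 0.477, 0.022, 1.555, -0.011, 1.109, -0.083], TCP at [0.29, 0.61, 0.231] pointing down, gripper open.
Joint ranges: [-2.96, 2.96], [-0.34, 2.1], [-1.41, 1.46], [0.24, 2.44], [-1.37, 4.51], [0.17, 1.92], [-2.96, 2.96]. Speed limits (rad/s): [2.39, 2.39, 3.14, 3.14, 3.14, 3.14, 3.14].

### API

Orientations are given as a rotation vector (axis times angle).
In Python, from bench import r gives the robot as it stands. The module is installed in compiled form; this text tells all that it offers.
- The arm moves only by the tool send_rows, never from a script. Its argument "moves" is one flat list of numbers, 4 for each row, row after row: the shift along the tool's x, y, z in mm, then the turn about the tool's z in degrees. A call has 1 to 8 rows; each row is the pose to reach, as a shift and turn from the pose commanded when the call began, along the tool's axes at that moment; what a row does not reach only later rows make up. A row lasts 1/8 s, in which the tool goes at most 62.5 mm and 10.7 degrees, less where a joint would pass 70% of its speed; a pose out of reach is approached as far as the arm can. A call with a gripper value outside its range is refused whole. "hand" is the closure, from 0 (fully open) to 1 (shut), set as the call begins (left out, the last holds). The fingers move at their own pace and stop on an object; "newtons" is the grip in N (left out, the last holds). Time passes only in rows, so rows that repeat a pose let the fingers close. It gives the time, the measured TCP pose, the force and the opening at its end, in the units of the state.
- r.get_obs(): the state, without advancing time (a new reading comes with each control period).
- r.grab_frame(name): name is "side" or "top" or "wrist"; returns a dict with "img" (384x512x3 uint8, red, green, blue), "mtx" (3x3 intrinsics, pixels), "world_to_cam" (4x4, takes a point from world to camera coordinates). Camera axes: x right, y up, looking along -z (the intrinsics and any distortion apply to the point x, -y, -z); pixel columns grow to the right and rows downward; lengths in m; the calibration is good to about 2 mm. The wrist camera is an equidistant fisheye: a pixel r from the principal point sees the ray r / f radians off the axis. A picture is of the moment at which its call begins. There is no depth.
- r.hand_in(): hands the job in, once; it reports no verdict.
The state is a dict: "clock": time; "joints": joint angles; "qvel": joint speeds; "tau": joint torques, N m; "tcp_pos": TCP position; "orientation": TCP orientation; "contact_force": force on the tool from outside, world axes, zero at the start; "moment": the same for the moment, N m; "grip_width": finger opening in m.
Only numpy, scipy, OpenCV 4.12 (cv2) and the standard library are available. Lean on these libraries where they do the work, as an engineer would, in place of code of your own. Each camera call takes 0.05 s, during which the arm holds its last target.

### The job

Slide the two loose tubes along the board, upright and without lifting or toppling them, through the mouth of the round cup into the two empty front places, so that all seven tubes stand in a snug hexagonal cluster with one in the middle. Then hang the brass keeper plate over the two pins in front of the mouth so that both holes engage and it lies flat on the board. Leave the other things on the table where they are.

Things in the scene. Friction and masses are not known exactly. Their poses are not given: they have to be found in the camera images.
- stand: packing stand fixed on the table: wooden board 12 mm thick, local x -210 to +70 mm, 170 mm wide, with a teal round cup and two steel pins. Cup wall 5 mm thick, 45 mm high above the board, missing on the -x side: a mouth 76 mm wide between jambs at local x -30, y +/-38 mm. Origin: under the cup's centre at table height; +x points from the mouth into the cup, z up
- cup_floor (a point): centre of the round cup (inside radius 48 mm) on the board's top face, 12 mm above the table; axes as the stand. A full cluster has one tube here and six about 30 mm around it; the empty front places are at local (-26, +15) and (-26, -15) mm, each a pocket open to the mouth between two standing tubes
- pins_mid (a point): point on the board's top midway between the two upright pins, at stand x -70 mm; axes as the stand. Pins at local y +/-60 mm, 10 mm diameter with cone tips, 35 mm high above the board. The keeper's rear edge, when home, stands 4 mm clear of the front of a well packed cluster
- tube_a: loose tube, standing on the board in front of the mouth on the local +y side, 135 to 185 mm from the cup's centre: upright aluminium tube with a dark red cap and a brass band, 30 mm diameter, 85 mm tall, about 60 g; origin at the centre of its foot, z up its axis; yaw means nothing
- tube_b: loose tube, standing on the board in front of the mouth on the local -y side: upright aluminium tube with a dark red cap and a brass band, 30 mm diameter, 85 mm tall, about 60 g; origin at the centre of its foot, z up its axis; yaw means nothing
- packed_0: middle tube of the cluster, already standing in the cup at its centre, free to shift by a few mm: upright aluminium tube with a dark red cap and a brass band, 30 mm diameter, 85 mm tall, about 60 g; origin at the centre of its foot, z up its axis; yaw means nothing
- packed_1: tube already standing in the cup, right (-y) place of the outer ring (about 31 mm from the centre), free to shift by a few mm: upright aluminium tube with a dark red cap and a brass band, 30 mm diameter, 85 mm tall, about 60 g; origin at the centre of its foot, z up its axis; yaw means nothing
- packed_2: tube already standing in the cup, rear right place of the outer ring (about 31 mm from the centre), free to shift by a few mm: upright aluminium tube with a dark red cap and a brass band, 30 mm diameter, 85 mm tall, about 60 g; origin at the centre of its foot, z up its axis; yaw means nothing
- packed_3: tube already standing in the cup, rear left place of the outer ring (about 31 mm from the centre), free to shift by a few mm: upright aluminium tube with a dark red cap and a brass band, 30 mm diameter, 85 mm tall, about 60 g; origin at the centre of its foot, z up its axis; yaw means nothing
- packed_4: tube already standing in the cup, left (+y) place of the outer ring (about 31 mm from the centre), free to shift by a few mm: upright aluminium tube with a dark red cap and a brass band, 30 mm diameter, 85 mm tall, about 60 g; origin at the centre of its foot, z up its axis; yaw means nothing
- keeper: loose brass keeper plate lying flat, grip up, on either side of the stand: 50 (local x) x 150 (local y) x 10 mm, about 200 g, two through holes 14 mm wide at local y +/-60 mm; from its middle a dark wooden grip 20 (x) x 40 mm (y) rises to 80 mm above its underside. Symmetric under a half turn. Origin: centre of its underside, z up
- mould: bystander: loose wooden mould block with dark grooves, 50 x 150 x 28 mm, lying on the other side of the stand from the keeper plate; origin at the centre of its underside
- pot: bystander: red pot, 60 mm diameter, 34 mm high; origin at the centre of its underside
- bundle: bystander: lying bundle of ten brown cigars with a paper band, 130 mm long (local y), 84 mm wide, 56 mm high; origin at the centre of its underside
- blade: bystander: flat steel hand blade with wooden handle, 60 x 120 mm, 22 mm high; origin at the centre of its underside
- gauge: bystander: wooden length gauge with a brass stop, 200 x 35 x 32 mm; origin at the centre of its underside
There are look-alikes about, which are no part of the job. Leave any purple or white look-alike of the tube_b alone.

How it is judged:
On the way, in this order (a step that is already met when the one before it is completed fails the run):
1. both loose tubes stand upright in the front places of the cup (within 37 mm of its centre) (horizontal distance between each of tube_a, tube_b and cup_floor below 0.037 m and angle between each of tube_a, tube_b's own z axis and vertical below 0.1 rad and z of tube_a in the frame of stand between 0.008 and 0.016 m and z of tube_b in the frame of stand between 0.008 and 0.016 m), for 0.2 s.
2. the keeper plate lies flat on the board over both pins (horizontal distance between keeper and pins_mid below 0.005 m and z of keeper in the frame of stand below 0.016 m and angle between the y axis of keeper and the y axis of stand, either way round below 0.08 rad and angle between keeper's own z axis and vertical below 0.05 rad), for 0.2 s.
At the end, for the whole second after the job is handed in: All 7 tubes upright (tilt < 0.1 rad) on the board, the middle one within 8 mm of the cup centre, the others within 37 mm; keeper flat (tilt < 0.05 rad, within 4 mm) on the board over both pins, centred within 5 mm and along the pins within 0.08 rad; all at rest (< 20 mm/s) (all of step 1 and all of step 2 and horizontal distance between packed_0 and cup_floor below 0.008 m and angle between each of packed_0, packed_1, packed_2, packed_3, packed_4's own z axis and vertical below 0.1 rad and z of packed_0 in the frame of stand between 0.008 and 0.016 m and horizontal distance between each of packed_1, packed_2, packed_3, packed_4 and cup_floor below 0.037 m and z of packed_1 in the frame of stand between 0.008 and 0.016 m and z of packed_2 in the frame of stand between 0.008 and 0.016 m and z of packed_3 in the frame of stand between 0.008 and 0.016 m and z of packed_4 in the frame of stand between 0.008 and 0.016 m and linear speed of each of keeper, packed_0, packed_1, packed_2, packed_3, packed_4, tube_a, tube_b below 0.02 m/s); the robot touches nothing.
It fails at once if the first loose tube is lifted more than 15 mm off the board (z of tube_a in the frame of stand above 0.027 m).
It fails at once if the second loose tube is lifted more than 15 mm off the board (z of tube_b in the frame of stand above 0.027 m).
It fails at once if a tube is toppled (tilted more than 0.6 rad) (angle between any of packed_0, packed_1, packed_2, packed_3, packed_4, tube_a, tube_b's own z axis and vertical above 0.6 rad).
It fails at once if a bystander (mould block, pot, bundle, blade, gauge) is moved more than 30 mm (distance of any of mould, pot, bundle, blade, gauge from where it was at the start of the episode above 0.03 m).
It also fails if it takes over 62 s, if anything falls off the work surface, if the arm or the gripper's body presses on something with over 40 N, if the wrist force passes 120 N, or if a joint passes its speed limit or range.

## Working session

There is one attempt and no reset: what is moved stays moved. The work goes in short steps, Python scripts to look and compute and a tool call to move; the robot and the scene stay as the last step left them, time stands still between calls to the robot, and variables do not carry over. Pictures are saved under pics/ and viewed, and the job is handed in when it is done.

Besides the shell and the picture viewer there is one more tool, called in YAML: its name, and indented under it one key for each argument. send_rows: Moves the arm, as the interface text tells. Its arguments: {"type":"object","properties":{"moves":{"type":"array"},"hand":{"type":"number"},"newtons":{"type":"number"}},"required":["moves"]}

```bash
mkdir -p pics
cat > look.py <<'E'
import sys,cv2,numpy as np,pickle
from bench import r
def snap(n,tag):
    f=r.grab_frame(n); cv2.imwrite(f'pics/{tag}.png',cv2.cvtColor(f['img'],cv2.COLOR_RGB2BGR)); pickle.dump(f,open(f'pics/{tag}.pkl','wb')); return f
E
python3 - <<'E'
from look import *
np.set_printoptions(precision=4,suppress=True)
for n in ['side','top','wrist']:
    f=snap(n,n+'0'); print(n,f['mtx'],f['world_to_cam'],[k for k in f])
print(r.get_obs(),r.grasp_offset)
E
```

```text
side [[471.6166   0.     251.888 ]
 [  0.     471.6166 186.4898]
 [  0.       0.       1.    ]] [[ 0.996  -0.0896  0.0031 -0.5112]
 [ 0.0519  0.6052  0.7944 -0.0631]
 [-0.0731 -0.791   0.6074 -0.9857]
 [ 0.      0.      0.      1.    ]] ['img', 'mtx', 'world_to_cam']
top [[417.9417   0.     249.2353]
 [  0.     417.9417 191.7601]
 [  0.       0.       1.    ]] [[-0.0138 -0.9998 -0.0146  0.0133]
 [ 0.9945 -0.0152  0.1032 -0.5013]
 [-0.1034 -0.0131  0.9946 -0.959 ]
 [ 0.      0.      0.      1.    ]] ['img', 'mtx', 'world_to_cam']
wrist [[297.3186   0.     253.0894]
 [  0.     297.3186 186.3323]
 [  0.       0.       1.    ]] [[ 0.4299  0.9029 -0.0016 -0.6753]
 [-0.8594  0.4087 -0.3072  0.0384]
 [-0.2767  0.1334  0.9516 -0.3805]
 [ 0.      0.      0.      1.    ]] ['img', 'mtx', 'world_to_cam']
{'clock': 0.15, 'joints': array([-1.2351,  0.4776,  0.0224,  1.5562, -0.0115,  1.1093, -0.0831]), 'qvel': array([ 0.0005, -0.0024, -0.0001, -0.0026, -0.0006, -0.0012, -0.0001]), 'tau': array([  0.0022, -59.6926,   1.6098, -28.1493,   0.0126,   0.0065,
         0.    ]), 'tcp_pos': array([0.2897, 0.6092, 0.2306]), 'orientation': array([-0.6914, -3.0644,  0.0021]), 'contact_force': array([-1.3167,  0.2428,  0.0485]), 'moment': array([ 0.0066,  0.0254, -0.0045]), 'grip_width': 0.08530729145447936} 0.0187
```

View pics/top0.png

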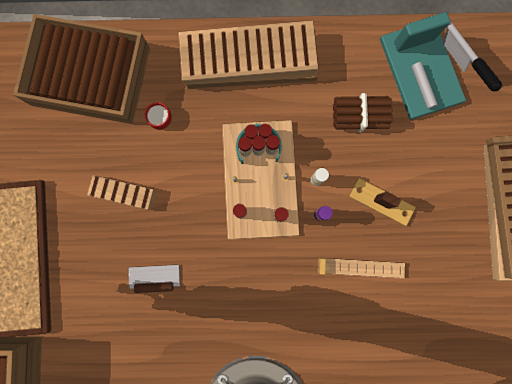

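View pics/side0.png

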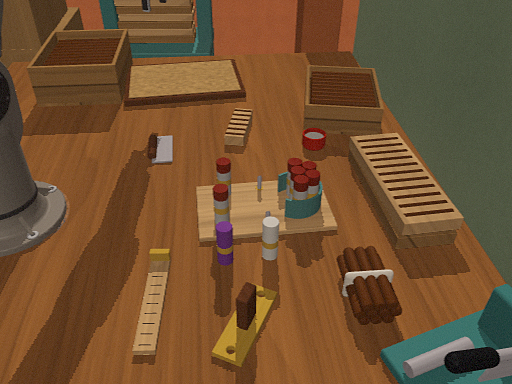

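View pics/wrist0.png

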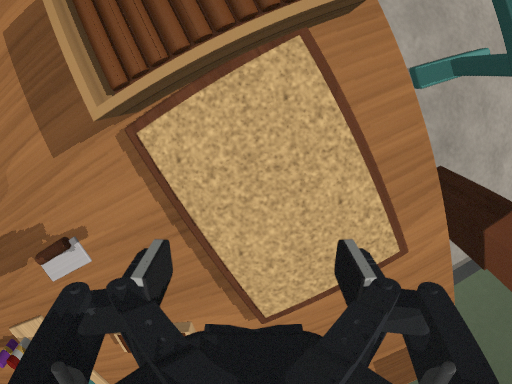

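Run:
```python
import cv2
im=cv2.imread('pics/top0.png')[100:260,200:450]; cv2.imwrite('pics/top0c.png',cv2.resize(im,None,fx=3.2,fy=3.2,interpolation=cv2.INTER_CUBIC)) 
im=cv2.imread('pics/side0.png')[140:370,140:350]; cv2.imwrite('pics/side0c.png',cv2.resize(im,None,fx=2.6,fy=2.6,interpolation=cv2.INTER_CUBIC))
```

```text
(no output)
```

View pics/top0c.png

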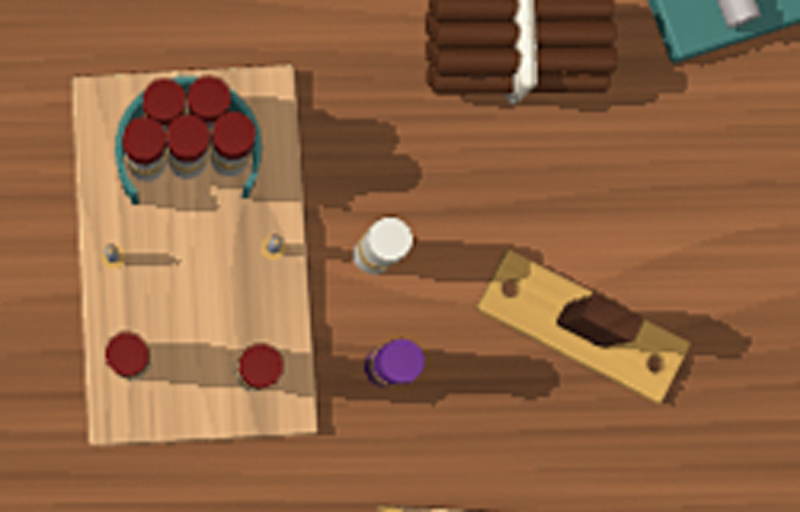

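View pics/side0c.png

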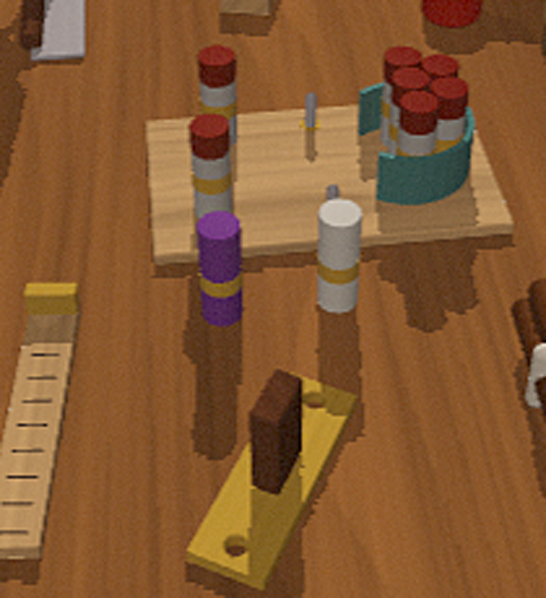

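```bash
cat > geo.py <<'E'
import numpy as np,pickle
from scipy.optimize import least_squares
from scipy.spatial.transform import Rotation as R
np.set_printoptions(precision=4,suppress=True)
def proj(f,P,fish=False):
    P=np.atleast_2d(P); c=P@f['world_to_cam'][:3,:3].T+f['world_to_cam'][:3,3]
    K=f['mtx']; x,y,z=c[:,0],-c[:,1],-c[:,2]
    if fish:
        rr=np.hypot(x,y); th=np.arctan2(rr,z); s=np.where(rr>0,th/rr,0); x,y=x*s,y*s
    else: x,y=x/z,y/z
    return np.c_[K[0,0]*x+K[0,2],K[1,1]*y+K[1,2]]
def unproj(f,uv,h,fish=False):
    K=f['mtx']; uv=np.atleast_2d(uv).astype(float); a=(uv[:,0]-K[0,2])/K[0,0]; b=(uv[:,1]-K[1,2])/K[1,1]
    if fish:
        th=np.hypot(a,b); s=np.where(th>0,np.sin(th)/th,1); d=np.c_[a*s,-b*s,-np.cos(th)]
    else: d=np.c_[a,-b,-np.ones(len(a))]
    M=f['world_to_cam']; D=d@M[:3,:3]; C=-M[:3,:3].T@M[:3,3]
    return C+D*((h-C[2])/D[:,2])[:,None]
def crop(c,s,off): return (np.atleast_2d(c)+.5)/s-.5+np.array(off)
def local(p,pose):
    x,y,a=pose; d=np.atleast_2d(p)[:,:2]-[x,y]; c,s=np.cos(a),np.sin(a); return np.c_[d@[c,s],d@[-s,c]]
def world(l,pose):
    x,y,a=pose; l=np.atleast_2d(l); c,s=np.cos(a),np.sin(a); return np.c_[x+c*l[:,0]-s*l[:,1],y+s*l[:,0]+c*l[:,1]]
E
python3 - <<'E'
from geo import *
T=pickle.load(open('pics/top0.pkl','rb')); S=pickle.load(open('pics/side0.pkl','rb'))
t=lambda c:crop(c,3.2,(200,100)); s=lambda c:crop(c,2.6,(140,140))
L=[(.07,.085),(.07,-.085),(-.21,-.085),(-.21,.085)]
bt=t([(72,77),(293,65),(317,431),(90,442)])
bs=s([(468,99),(512,233),(156,258),(147,122)])
pins=[(-.07,.06),(-.07,-.06)]
pt=t([(111,250),(275,240)]); ps=s([(311,95),(333,187)])
def res(q,use):
    o=[]
    W=np.c_[world(L,q),np.full(4,.012)]; W2=np.c_[world(pins,q),np.full(2,.047)]
    if 't' in use:o+=[proj(T,W)-bt,proj(T,W2)-pt]
    if 's' in use:o+=[(proj(S,W)-bs),proj(S,W2)-ps]
    return np.vstack(o).ravel()
for u in ['t','s','ts']:
    z=least_squares(res,[.6,0,0],args=(u,)); print(u,z.x,z.fun.reshape(-1,2).round(1).tolist())
q=z.x
caps=t([(128,355),(261,366),(188,137),(233,134),(209,97),(166,101),(146,140)])
w=unproj(T,caps,.097); print(w[:,:2]); print(local(w,q)*1000)
w=unproj(S,s([(217,54),(210,124)]),.097); print(w[:,:2],local(w,q)*1000)
# keeper
KL=[(.025,.075),(.025,-.075),(-.025,-.075),(-.025,.075)]; H=[(0,.06),(0,-.06)]
kt=t([(510,250),(691,345),(662,403),(478,308)]); ht=t([(510,288),(655,362)])
ks=s([(356,396),(262,590),(187,548),(281,372)]); hs=s([(315,400),(236,545)])
def resk(q,use):
    W=np.c_[world(KL,q),np.full(4,.010)];W2=np.c_[world(H,q),np.full(2,.010)];o=[]
    if 't' in use:o+=[proj(T,W)-kt,proj(T,W2)-ht]
    if 's' in use:o+=[proj(S,W)-ks,proj(S,W2)-hs] if 0 else [proj(S,W2)-hs]
    return np.vstack(o).ravel()
for u in ['t','s','ts']:
    z=least_squares(resk,[.45,-.25,-.5],args=(u,)); print('keeper',u,z.x,z.fun.reshape(-1,2).round(1).tolist())
from bench import r
o=r.get_obs(); M=R.from_rotvec(o['orientation']).as_matrix(); print(M)
E
```

```text
t [ 0.6053 -0.017   0.0397] [[-0.4, -0.6], [0.3, -0.7], [0.4, 0.5], [-0.5, 0.9], [-0.2, -0.3], [0.3, 0.0]]
s [ 0.6053 -0.0244  0.0242] [[-0.5, 0.4], [1.9, -1.0], [-1.9, 0.1], [-0.2, -0.3], [0.7, -0.1], [-0.0, 0.3]]
ts [ 0.6054 -0.0197  0.0328] [[0.9, -0.9], [1.7, -0.6], [1.0, 0.7], [0.0, 0.6], [0.8, -0.5], [1.3, 0.1], [-1.2, -1.0], [1.7, -2.8], [-1.4, -0.9], [-0.4, -1.1], [0.4, -1.2], [0.1, -1.1]]
[[ 0.4532  0.0264]
 [ 0.4444 -0.0638]
 [ 0.6034 -0.0168]
 [ 0.605  -0.0479]
 [ 0.6314 -0.0318]
 [ 0.6291 -0.0019]
 [ 0.6018  0.0123]]
[[-150.6299   51.1268]
 [-162.3757  -38.7375]
 [  -1.9238    3.0037]
 [  -1.366   -28.1574]
 [  25.546   -12.915 ]
 [  24.2167   16.9972]
 [  -2.5853   32.1086]]
[[ 0.4554  0.0274]
 [ 0.4464 -0.0642]] [[-148.4654   52.0341]
 [-160.4403  -39.2258]]
keeper t [ 0.4751 -0.3097 -0.5043] [[-0.5, -0.2], [-0.3, -0.5], [-0.5, 0.1], [0.1, 0.0], [0.5, 0.0], [0.6, 0.5]]
keeper s [ 0.4766 -0.3093 -0.5068] [[0.1, -0.2], [-0.0, 0.1]]
keeper ts [ 0.4757 -0.3096 -0.5048] [[-0.5, -0.5], [-0.3, -0.7], [-0.5, -0.2], [0.1, -0.2], [0.4, -0.2], [0.6, 0.3], [-0.5, -0.0], [-0.5, 0.3]]
[[-0.9031  0.4294 -0.0005]
 [ 0.4294  0.9031 -0.0012]
 [-0.0001 -0.0013 -1.    ]]
```

send_rows:
  moves: [-40,-45,0,-3.5,-80,-91,0,-7,-120,-137,0,-10.5,-160,-182,0,-14,-200,-228,0,-17.5,-240,-273,0,-21,-280,-319,0,-24.5,-320,-364,0,-27.7]
  hand: 0.2
  newtons: 20

```text
clock: 1.15
tcp_pos: [0.4227, 0.1415, 0.2314]
orientation: [-0.065, 3.141, 0.001]
contact_force: [0.8, 0.3, 0.6]
grip_width: 0.0682
```

```bash
cat > to.py <<'E'
from geo import *
from bench import r
def to(x,y,z,yaw=None):
    o=r.get_obs(); M=R.from_rotvec(o['orientation']).as_matrix(); p=o['tcp_pos']
    t=M.T@(np.array([x,y,z])-p)*1000
    s=f"tcp {p} w {o['grip_width']:.4f} yaw(toolx) {np.degrees(np.arctan2(M[1,0],M[0,0])):.2f} F {o['contact_force'].round(1)} t {o['clock']:.2f} -> shift {t.round(1)}"
    if yaw is not None:
        d=(yaw-np.degrees(np.arctan2(M[1,0],M[0,0]))+180)%360-180; s+=f" turn {-d:.1f}"
    print(s)
E
python3 -c "
from to import *
to(.4543,.027,.2306,182.3);print(r.get_obs()['joints'])"
```

```text
tcp [0.4227 0.1415 0.2314] w 0.0682 yaw(toolx) -177.62 F [0.8 0.3 0.6] t 1.15 -> shift [ -26.8 -115.7    0.8] turn 0.1
[-0.6226  0.0901  0.1708  2.0871 -0.0188  0.9654  1.1704]
```

send_rows:
  moves: [-13,-58,0,0,-27,-116,0,0,-27,-116,40,0,-27,-116,80,0,-27,-116,80,0]

```text
clock: 1.78
tcp_pos: [0.4518, 0.0281, 0.1492]
orientation: [0.062, -3.135, 0.003]
contact_force: [0.4, -0.2, 1.4]
grip_width: 0.0686
```

```bash
python3 -c "
from to import *
from look import snap
to(.4543,.027,.034,182.3)
f=snap('wrist','w1')
p=np.array([[.4543,.027,.097],[.4454,-.064,.097],[.4543,.027,.012]]);print(proj(f,p,True))"
```

```text
tcp [0.4518 0.0281 0.1492] w 0.0686 yaw(toolx) -177.75 F [ 0.4 -0.2  1.4] t 1.77 -> shift [ -3.2  -1.  115.2] turn -0.1
[[249.2405 212.0984]
 [127.0758 194.9911]
 [250.4096 178.8485]]
```

View pics/w1.png

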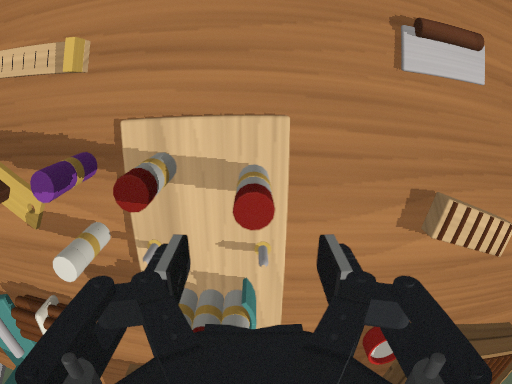

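send_rows:
  moves: [-3,0,40,0,-3,0,80,0,-3,0,100,0,-3,0,115,0,-3,0,115,0]

```text
clock: 2.45
tcp_pos: [0.4576, 0.0291, 0.0366]
orientation: [-0.063, 3.141, 0.0]
contact_force: [-0.8, 0.7, 0.2]
grip_width: 0.0683
```

send_rows:
  moves: [0,0,0,0,0,0,0,0,0,0,0,0,0,0,0,0,0,0,0,0]
  hand: 0.75
  newtons: 20

```text
clock: 3.08
tcp_pos: [0.4578, 0.0289, 0.0372]
orientation: [-0.062, 3.139, 0.001]
contact_force: [-0.5, 0.2, 7.1]
grip_width: 0.0295
```

```bash
python3 -c "
from to import *
from look import snap
q=(.6053,-.017,.0397)
w=world((-.060,.015),q)[0]; print(w,local(r.get_obs()['tcp_pos'],q))
to(w[0],w[1],.034,182.3)
f=snap('side','s1')"
```

```text
[ 0.5448 -0.0044] [[-0.1455  0.0517]]
tcp [0.4578 0.0289 0.0372] w 0.0295 yaw(toolx) -177.73 F [-0.5  0.2  7.1] t 3.08 -> shift [-85.5 -36.7   3.3] turn -0.0
```

View pics/s1.png

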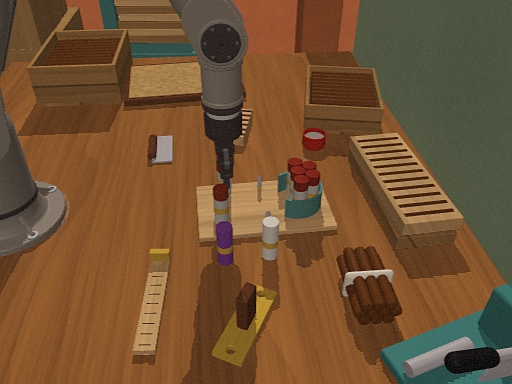

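send_rows:
  moves: [-15,-10,0,0,-35,-22,0,0,-55,-32,0,0,-75,-36,0,0,-87,-37,0,0,-87,-37,0,0]

```text
clock: 3.88
tcp_pos: [0.5468, -0.0049, 0.0368]
orientation: [-0.062, 3.139, -0.0]
contact_force: [2.2, -0.4, 2.6]
grip_width: 0.0295
```

send_rows:
  moves: [0,0,0,0,0,0,0,0,0,0,0,0]
  hand: 0.4

```text
clock: 4.25
tcp_pos: [0.5451, -0.0046, 0.0362]
orientation: [0.063, -3.141, -0.0]
contact_force: [0.0, -0.5, 0.3]
grip_width: 0.051
```

```bash
python3 -c "
from to import *
from look import snap
q=(.6053,-.017,.0397)
print(local(r.get_obs()['tcp_pos'],q))
to(.5448,-.0044,.034,182.3)
f=snap('side','s2');f=snap('wrist','w2')
import cv2
cv2.imwrite('pics/s2c.png',cv2.resize(cv2.imread('pics/s2.png')[130:260,150:350],None,fx=3.5,fy=3.5))"
```

```text
[[-0.0596  0.0148]]
tcp [ 0.5451 -0.0046  0.0362] w 0.0510 yaw(toolx) -177.72 F [ 0.  -0.5  0.3] t 4.25 -> shift [0.3 0.2 2.2] turn -0.0
```

View pics/s2c.png

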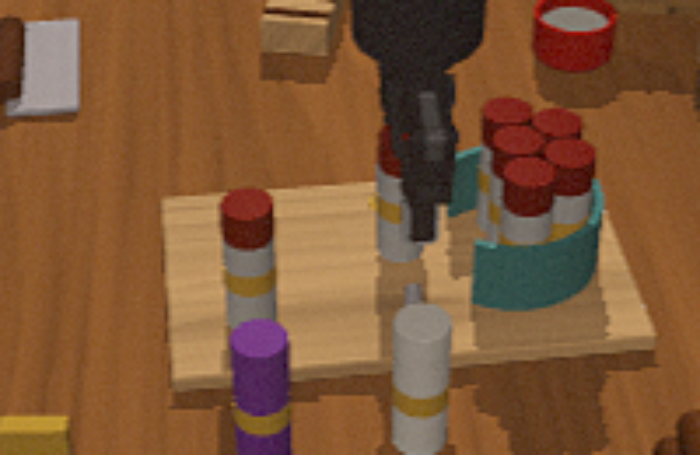

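View pics/w2.png

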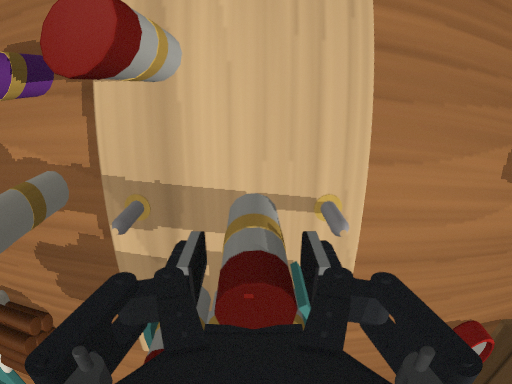

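send_rows:
  moves: [15,0,0,0,30,0,0,0,38,0,0,0,38,0,0,0]

```text
clock: 4.85
tcp_pos: [0.5066, -0.0063, 0.0364]
orientation: [0.062, -3.14, -0.0]
contact_force: [0.5, -1.1, 1.2]
grip_width: 0.0514
```

send_rows:
  moves: [0,0,0,0,0,0,0,0,0,0,0,0,0,0,0,0]
  hand: 1.0

```text
clock: 5.35
tcp_pos: [0.5077, -0.0062, 0.0363]
orientation: [-0.062, 3.141, 0.0]
contact_force: [0.2, 0.3, 0.2]
grip_width: 0.0004
```

```bash
python3 -c "
from to import *
from look import snap
q=(.6053,-.017,.0397)
print(local(r.get_obs()['tcp_pos'],q))
to(*world((-.053,.015),q)[0],.035,182.3)
f=snap('wrist','w3')"
```

```text
[[-0.0971  0.0146]]
tcp [ 0.5077 -0.0062  0.0363] w 0.0004 yaw(toolx) -177.73 F [0.2 0.3 0.2] t 5.35 -> shift [-44.1   0.4   1.3] turn -0.0
```

View pics/w3.png

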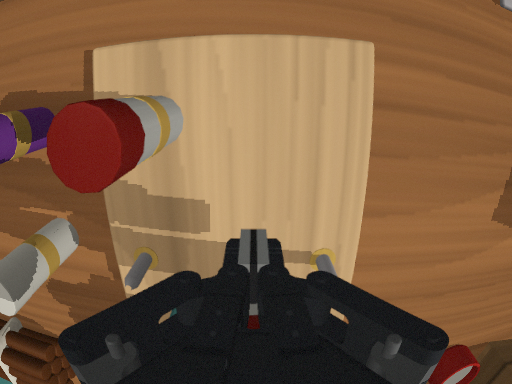

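send_rows:
  moves: [-8,0,0,0,-14,0,0,0,-20,0,0,0,-26,0,0,0,-32,0,0,0,-37,0,0,0,-41,0,0,0,-44,0,0,0]

```text
clock: 6.4
tcp_pos: [0.5517, -0.0045, 0.0363]
orientation: [-0.062, 3.141, 0.0]
contact_force: [-2.3, -0.1, -0.8]
grip_width: 0.0001
```

```bash
python3 -c "
from to import *
from look import snap
q=(.6053,-.017,.0397)
print(local(r.get_obs()['tcp_pos'],q))
to(*world((-.053,.015),q)[0],.035,182.3)
f=snap('side','s4')
import cv2
cv2.imwrite('pics/s4c.png',cv2.resize(cv2.imread('pics/s4.png')[130:260,150:350],None,fx=3.5,fy=3.5))"
```

```text
[[-0.053   0.0146]]
tcp [ 0.5517 -0.0045  0.0363] w 0.0001 yaw(toolx) -177.72 F [-2.3 -0.1 -0.8] t 6.40 -> shift [-0.   0.4  1.3] turn -0.0
```

View pics/s4c.png

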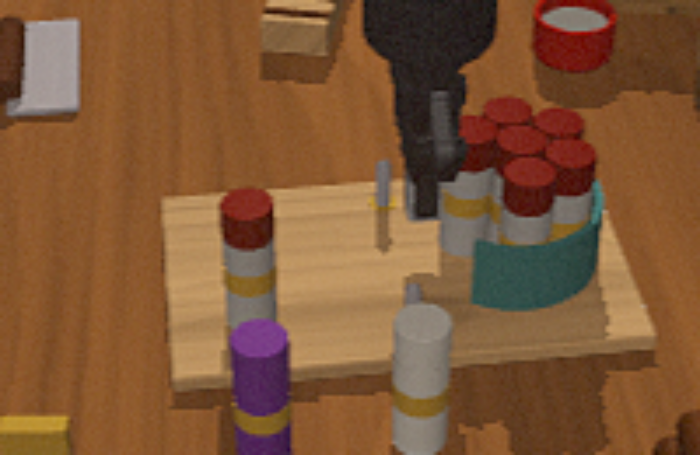

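send_rows:
  moves: [20,0,0,0,45,0,0,0,50,0,-50,0,60,-10,-100,0,85,-35,-110,0,107,-54,-110,0,107,-54,-110,0]

```text
clock: 7.32
tcp_pos: [0.4452, -0.0642, 0.1465]
orientation: [0.057, -3.141, -0.0]
contact_force: [-0.2, 0.2, -0.3]
grip_width: 0.0
```

send_rows:
  moves: [0,0,0,0,0,0,0,0,0,0,0,0]
  hand: 0.2

```text
clock: 7.7
tcp_pos: [0.4471, -0.0622, 0.1461]
orientation: [0.064, -3.141, 0.0]
contact_force: [-0.6, 0.4, -0.5]
grip_width: 0.0544
```

```bash
python3 -c "
from to import *
from look import snap
q=(.6053,-.017,.0397)
to(.447,-.063,.0362,182.3)
f=snap('wrist','w5');f=snap('top','t5')
import cv2
cv2.imwrite('pics/t5c.png',cv2.resize(cv2.imread('pics/t5.png')[100:260,200:450],None,fx=3.2,fy=3.2))"
```

```text
tcp [ 0.4471 -0.0622  0.1461] w 0.0544 yaw(toolx) -177.67 F [-0.6  0.4 -0.5] t 7.70 -> shift [  0.2  -0.8 109.9] turn 0.0
```

View pics/w5.png

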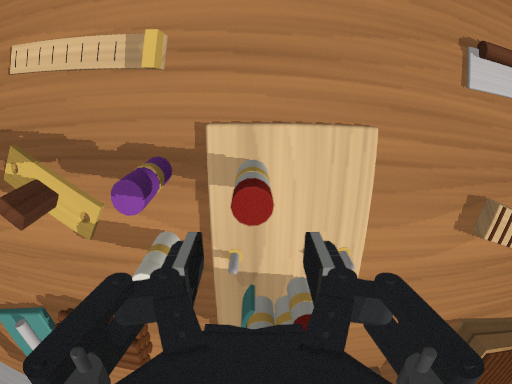

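View pics/t5c.png

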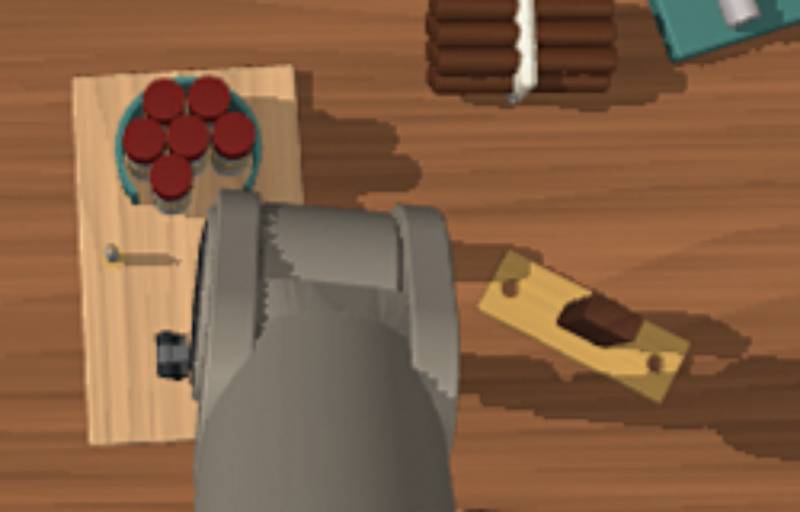

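send_rows:
  moves: [0,0,40,0,0,0,80,0,0,0,100,0,0,0,110,0,0,0,110,0]

```text
clock: 8.43
tcp_pos: [0.4466, -0.0627, 0.036]
orientation: [0.062, -3.14, 0.0]
contact_force: [0.3, -0.5, -0.5]
grip_width: 0.0683
```

send_rows:
  moves: [0,0,0,0,0,0,0,0,0,0,0,0,0,0,0,0,0,0,0,0]
  hand: 0.75

```text
clock: 9.05
tcp_pos: [0.4474, -0.0627, 0.037]
orientation: [-0.062, 3.139, 0.0]
contact_force: [-1.1, -0.5, 7.5]
grip_width: 0.0296
```

```bash
python3 -c "
from to import *
q=(.6053,-.017,.0397)
print(local(r.get_obs()['tcp_pos'],q))
to(*world((-.062,-.0165),q)[0],.037,182.3)"
```

```text
[[-0.1596 -0.0394]]
tcp [ 0.4474 -0.0627  0.037 ] w 0.0296 yaw(toolx) -177.73 F [-1.1 -0.5  7.5] t 9.05 -> shift [-97.6  22.9   0.2] turn -0.0
```

send_rows:
  moves: [-15,5,0,0,-35,11,0,0,-55,17,0,0,-75,21,0,0,-90,23,0,0,-97,23,0,0,-97,23,0,0]

```text
clock: 9.93
tcp_pos: [0.5425, -0.0358, 0.0366]
orientation: [0.062, -3.14, -0.0]
contact_force: [-2.3, 0.4, 4.1]
grip_width: 0.0294
```

send_rows:
  moves: [0,0,0,0,0,0,0,0,0,0,0,0]
  hand: 0.4

```text
clock: 10.3
tcp_pos: [0.5427, -0.0359, 0.0363]
orientation: [-0.062, 3.141, -0.0]
contact_force: [0.6, -1.0, 0.3]
grip_width: 0.0511
```

send_rows:
  moves: [15,0,0,0,30,0,0,0,36,0,0,0,36,0,0,0]

```text
clock: 10.8
tcp_pos: [0.5061, -0.0373, 0.0364]
orientation: [0.062, -3.141, -0.0]
contact_force: [-0.2, 0.1, -0.5]
grip_width: 0.0509
```

```bash
python3 -c "
from to import *
from look import snap
q=(.6053,-.017,.0397)
print(local(r.get_obs()['tcp_pos'],q))
to(*world((-.053,-.015),q)[0],.0365,182.3)
f=snap('side','s6');f=snap('wrist','w6')
import cv2
cv2.imwrite('pics/s6c.png',cv2.resize(cv2.imread('pics/s6.png')[130:260,150:350],None,fx=3.5,fy=3.5))"
```

```text
[[-0.0999 -0.0164]]
tcp [ 0.5061 -0.0373  0.0364] w 0.0509 yaw(toolx) -177.73 F [-0.2  0.1 -0.5] t 10.80 -> shift [-46.9   1.4  -0.1] turn -0.0
```

View pics/s6c.png

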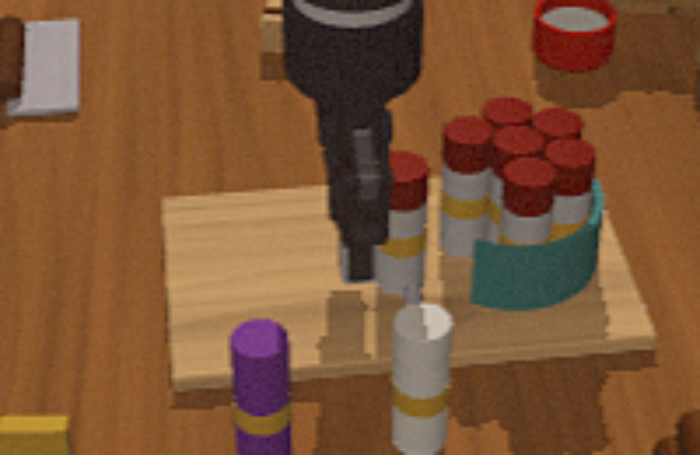

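View pics/w6.png

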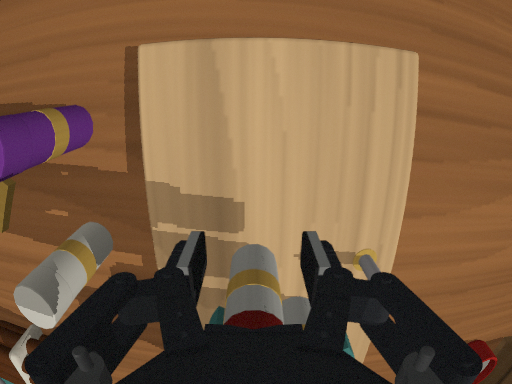

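send_rows:
  moves: [0,0,0,0,0,0,0,0,0,0,0,0,0,0,0,0]
  hand: 1.0

```text
clock: 11.4
tcp_pos: [0.5068, -0.0373, 0.0363]
orientation: [0.062, -3.141, 0.0]
contact_force: [-0.4, -0.1, -0.5]
grip_width: 0.0
```

send_rows:
  moves: [-9,0,0,0,-16,0,0,0,-22,0,0,0,-28,0,0,0,-34,1,0,0,-39,1,0,0,-43,1,0,0,-47,1,0,0]

```text
clock: 12.4
tcp_pos: [0.5536, -0.0344, 0.0362]
orientation: [0.062, -3.14, -0.0]
contact_force: [-1.8, 0.5, 0.8]
grip_width: -0.0002
```

```bash
python3 -c "
from to import *
from look import snap
q=(.6053,-.017,.0397)
print(local(r.get_obs()['tcp_pos'],q))
to(*world((-.053,-.015),q)[0],.0365,182.3)
f=snap('side','s7')
import cv2
cv2.imwrite('pics/s7c.png',cv2.resize(cv2.imread('pics/s7.png')[130:260,150:350],None,fx=3.5,fy=3.5))"
```

```text
[[-0.0523 -0.0154]]
tcp [ 0.5536 -0.0344  0.0362] w -0.0002 yaw(toolx) -177.72 F [-1.8  0.5  0.8] t 12.40 -> shift [ 0.7  0.4 -0.3] turn -0.0
```

View pics/s7c.png

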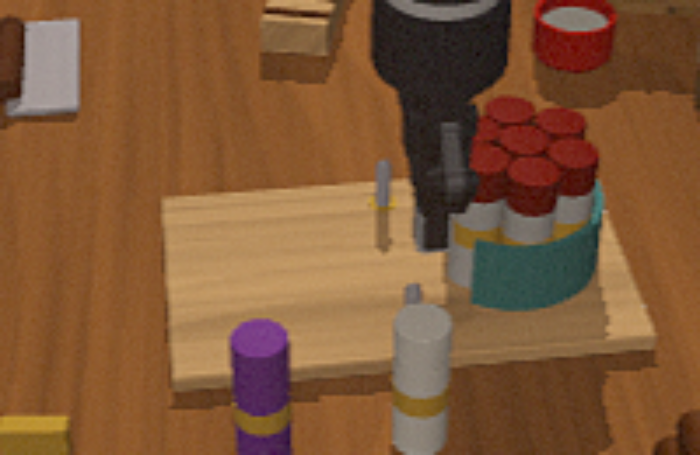

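send_rows:
  moves: [20,0,0,0,45,0,0,0,50,-5,-50,0,55,-20,-100,0,60,-70,-140,0,65,-130,-150,0,70,-190,-150,0,70,-190,-150,0]

```text
clock: 13.45
tcp_pos: [0.4901, -0.233, 0.1871]
orientation: [-0.048, 3.14, -0.005]
contact_force: [-0.3, 0.8, 0.8]
grip_width: -0.0005
```

```bash
python3 -c "
from to import *
from look import snap
to(.4757,-.3096,.18,61.1); print(r.get_obs()['joints'])
f=snap('top','t8');f=snap('side','s8')
import cv2
cv2.imwrite('pics/t8c.png',cv2.resize(cv2.imread('pics/t8.png')[110:230,210:310],None,fx=5,fy=5,interpolation=cv2.INTER_CUBIC))
cv2.imwrite('pics/s8c.png',cv2.resize(cv2.imread('pics/s8.png')[130:260,180:350],None,fx=4.5,fy=4.5,interpolation=cv2.INTER_CUBIC))
"
```

```text
tcp [ 0.4901 -0.233   0.1871] w -0.0005 yaw(toolx) -178.24 F [-0.3  0.8  0.8] t 13.45 -> shift [ 16.7 -76.1   7.3] turn 120.7
[-0.0017  0.3219  0.4043  1.9425 -0.1559  0.905   2.0818]
```

View pics/t8c.png

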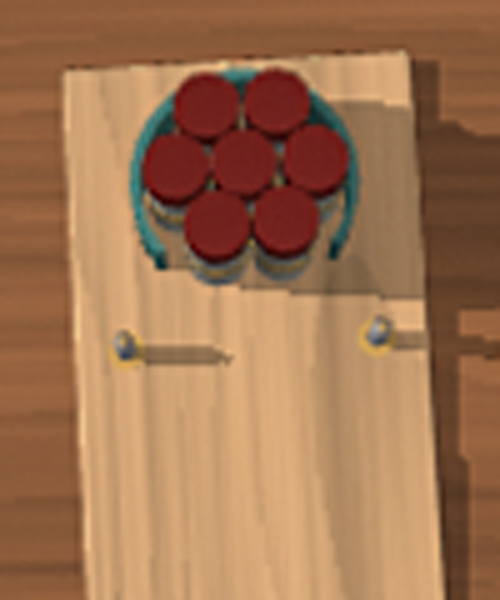

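View pics/s8c.png

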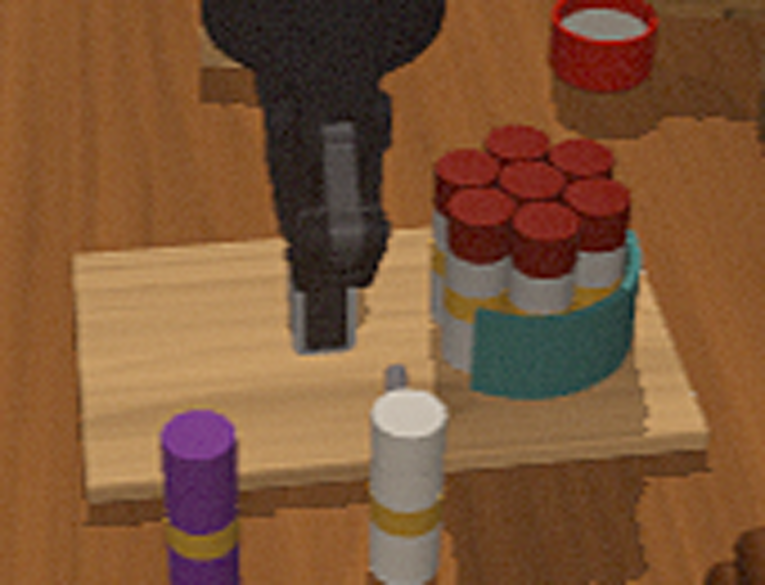

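```bash
python3 -c "
from geo import *
T=pickle.load(open('pics/t8.pkl','rb'))
c=crop([(217,226),(287,219),(245,162),(316,159),(277,102),(207,105),(176,167)],5,(210,110))
w=unproj(T,c,.097);q=(.6053,-.017,.0397)
l=local(w,q)*1000;print(l,np.hypot(*l.T));print('mean',l.mean(0))
p=crop([(124,341),(379,327)],5,(210,110));print(unproj(T,p,.047),local(unproj(T,p,.047),q)*1000)
p=crop([(125,352),(376,339)],5,(210,110));print(unproj(T,p,.012),local(unproj(T,p,.012),q)*1000)
"
```

```text
[[-28.8319  13.7425]
 [-27.4415 -17.2573]
 [ -0.835   -0.1915]
 [ -1.2682 -31.6174]
 [ 25.4201 -15.8775]
 [ 25.8388  15.2097]
 [ -1.3514  30.4196]] [31.9395 32.4168  0.8567 31.6428 29.9713 29.983  30.4496]
mean [-1.2099 -0.796 ]
[[ 0.5323  0.0396  0.047 ]
 [ 0.537  -0.0785  0.047 ]] [[-70.6692  59.4344]
 [-70.6912 -58.7466]]
[[ 0.5318  0.0409  0.012 ]
 [ 0.5362 -0.0796  0.012 ]] [[-71.1069  60.7243]
 [-71.5002 -59.7614]]
```

send_rows:
  moves: [-5,60,0,0,-15,120,0,0,-25,170,0,0,-34,211,30,0,-34,211,80,0,-34,211,120,0,-34,211,150,0,-34,211,150,0]
  hand: 0.8

```text
clock: 14.55
tcp_pos: [0.5147, -0.013, 0.0344]
orientation: [0.067, -3.136, -0.001]
contact_force: [-0.2, -0.0, -0.1]
grip_width: 0.0173
```

```bash
python3 -c "
from to import *
q=(.6053,-.017,.0397)
print(local(r.get_obs()['tcp_pos'],q))
to(*world((-.053,-.0),q)[0],.0365,182.3)
"
```

```text
[[-0.0903  0.0076]]
tcp [ 0.5147 -0.013   0.0344] w 0.0173 yaw(toolx) -177.57 F [-0.2 -0.  -0.1] t 14.55 -> shift [-37.3  -7.7  -2.3] turn 0.1
```

send_rows:
  moves: [0,-8,-2,0,-12,-8,-2,0,-22,-8,-2,0,-30,-8,-2,0,-34,-8,-2,0,-37,-8,-2,0,-38,-8,-2,0,-38,-8,-2,0]

```text
clock: 15.55
tcp_pos: [0.5546, -0.0215, 0.0381]
orientation: [0.062, -3.14, -0.0]
contact_force: [-2.9, -0.1, 0.9]
grip_width: 0.017
```

```bash
python3 -c "
from to import *
q=(.6053,-.017,.0397)
print(local(r.get_obs()['tcp_pos'],q))
to(*world((-.053,-.0),q)[0],.0365,182.3)
"
```

```text
[[-0.0508 -0.0025]]
tcp [ 0.5546 -0.0215  0.0381] w 0.0170 yaw(toolx) -177.74 F [-2.9 -0.1  0.9] t 15.55 -> shift [2.2 2.5 1.6] turn -0.0
```

send_rows:
  moves: [-1,2,0,0,-1,2,0,0]

```text
clock: 15.8
tcp_pos: [0.5556, -0.0192, 0.0381]
orientation: [0.063, -3.14, -0.0]
contact_force: [-3.1, 0.8, 1.1]
grip_width: 0.0173
```

send_rows:
  moves: [-1,0,0,0,-1,0,0,0]

```text
clock: 16.05
tcp_pos: [0.5559, -0.0194, 0.038]
orientation: [0.062, -3.139, -0.0]
contact_force: [-4.2, -0.0, 1.9]
grip_width: 0.0173
```

send_rows:
  moves: [-1,0,0,0,-1,0,0,0]

```text
clock: 16.3
tcp_pos: [0.556, -0.0195, 0.0379]
orientation: [0.062, -3.137, -0.0]
contact_force: [-7.7, -1.0, 3.9]
grip_width: 0.0171
```

send_rows:
  moves: [10,0,0,0,40,0,0,0,50,0,-50,0,55,-10,-100,0,60,-60,-150,0,60,-115,-160,0,60,-170,-160,0,60,-190,-160,0]

```text
clock: 17.3
tcp_pos: [0.5057, -0.2158, 0.1994]
orientation: [-0.054, 3.138, -0.004]
contact_force: [0.3, -0.4, -0.0]
grip_width: 0.0172
```

```bash
python3 -c "
from to import *
from look import snap
to(.4757,-.3096,.18,61.1); print(r.get_obs()['joints'])
f=snap('top','t9')
import cv2
cv2.imwrite('pics/t9c.png',cv2.resize(cv2.imread('pics/t9.png')[110:230,210:310],None,fx=5,fy=5,interpolation=cv2.INTER_CUBIC))
"
```

```text
tcp [ 0.5057 -0.2158  0.1994] w 0.0172 yaw(toolx) -178.01 F [ 0.3 -0.4 -0. ] t 17.30 -> shift [ 33.3 -92.6  19.5] turn 120.9
[-0.0431  0.3178  0.4094  1.9158 -0.154   0.9344  2.0449]
```

View pics/t9c.png

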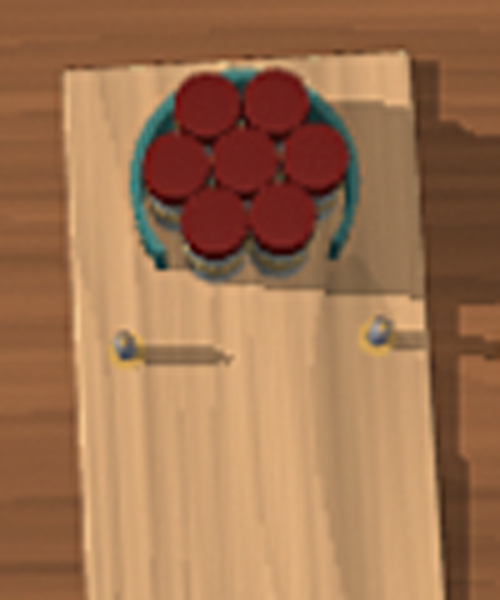

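send_rows:
  moves: [11,-31,0,10,22,-62,0,20,33,-93,0,30,33,-93,0,40,33,-93,0,50,33,-93,0,60,33,-93,0,70,33,-93,0,80]
  hand: 0.35

```text
clock: 18.35
tcp_pos: [0.4771, -0.3048, 0.1983]
orientation: [1.976, 2.441, 0.001]
contact_force: [-0.4, -0.7, -0.2]
grip_width: 0.0555
```

send_rows:
  moves: [0,0,0,10,0,0,0,20,0,0,0,30,0,0,0,41,0,0,0,41,0,0,0,41]

```text
clock: 19.1
tcp_pos: [0.4767, -0.3052, 0.1983]
orientation: [2.7, 1.606, 0.001]
contact_force: [0.1, 0.3, 0.4]
grip_width: 0.0557
```

```bash
python3 -c "
from to import *
from look import snap
to(.4757,-.3096,.049,61.1); print(r.get_obs()['joints'])
f=snap('wrist','w10')
print(proj(f,[[.4757,-.3096,.08]],True))
"
```

```text
tcp [ 0.4767 -0.3052  0.1983] w 0.0557 yaw(toolx) 61.51 F [0.1 0.3 0.4] t 19.10 -> shift [ -4.3   1.2 149.3] turn 0.4
[-0.2395  0.4717  0.9362  1.8983 -0.4508  0.9983  0.3998]
[[255.8284 186.4928]]
```

View pics/w10.png

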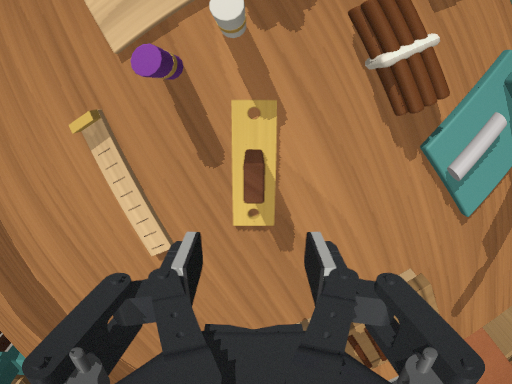

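send_rows:
  moves: [-2,0,50,0.4,-4,1,100,0.4,-4,1,130,0.4,-4,1,149,0.4,-4,1,149,0.4]

```text
clock: 19.77
tcp_pos: [0.4749, -0.3095, 0.0487]
orientation: [-2.707, -1.592, 0.001]
contact_force: [0.1, -0.4, 1.0]
grip_width: 0.0556
```

send_rows:
  moves: [0,0,0,0,0,0,0,0,0,0,0,0,0,0,0,0,0,0,0,0]
  hand: 1.0
  newtons: 60

```text
clock: 20.4
tcp_pos: [0.476, -0.3101, 0.0504]
orientation: [2.708, 1.591, 0.002]
contact_force: [-0.4, 1.1, 7.1]
grip_width: 0.0192
```

```bash
python3 -c "
from to import *
from look import snap
to(.4757,-.3096,.049,61.1)
f=snap('side','s11');f=snap('wrist','w11')
"
```

```text
tcp [ 0.476  -0.3101  0.0504] w 0.0192 yaw(toolx) 60.87 F [-0.4  1.1  7.1] t 20.40 -> shift [ 0.3 -0.5  1.4] turn -0.2
```

View pics/w11.png

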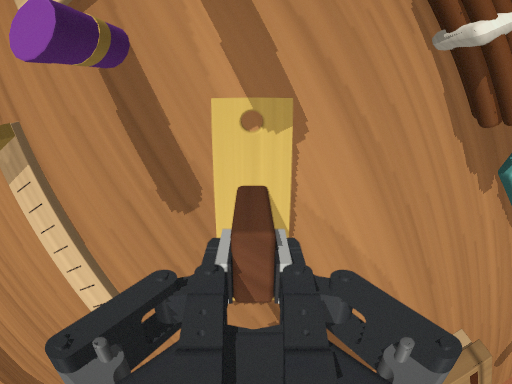

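View pics/s11.png

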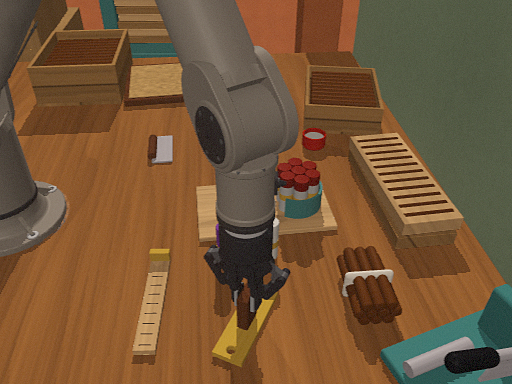

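```bash
python3 -c "
from to import *
f=pickle.load(open('pics/w11.pkl','rb'))
T=pickle.load(open('pics/t8.pkl','rb'))
h=unproj(f,[[252.5,121]],.010,True)[0]; print('hole',h)
o=r.get_obs(); M=R.from_rotvec(o['orientation']).as_matrix(); print('hole in tool',M.T@(h-o['tcp_pos'])*1000)
"
```

```text
hole [ 0.5053 -0.2542  0.01  ]
hole in tool [63.0464 -1.6298 40.4418]
```

send_rows:
  moves: [0,0,-10,0,0,0,-30,0,0,0,-80,0,0,0,-130,0,0,0,-160,0,0,0,-160,0]

```text
clock: 21.25
tcp_pos: [0.4764, -0.3107, 0.2123]
orientation: [2.705, 1.589, 0.005]
contact_force: [0.1, -0.2, -2.8]
grip_width: 0.0192
```

```bash
python3 -c "
from to import *
to(.5345,-.0195,.21,92.3); print(r.get_obs()['joints'])"
```

```text
tcp [ 0.4764 -0.3107  0.2123] w 0.0192 yaw(toolx) 60.86 F [ 0.1 -0.2 -2.8] t 21.25 -> shift [282.7 -91.1   2.1] turn -31.4
[-0.2464  0.46    0.9577  1.8823 -0.4416  1.0221  0.3901]
```

send_rows:
  moves: [40,-12,0,-4,90,-29,0,-10,140,-45,0,-16,190,-61,0,-22,240,-77,0,-28,275,-89,0,-31.4,282,-91,0,-31.4,282,-91,0,-31.4]

```text
clock: 22.25
tcp_pos: [0.5324, -0.0193, 0.2086]
orientation: [-2.177, -2.265, 0.002]
contact_force: [-0.2, -0.7, -2.5]
grip_width: 0.0194
```

```bash
python3 -c "
from to import *
from look import snap
to(.5345,-.0195,.21,92.3); print(r.get_obs()['joints'])
f=snap('side','s12');f=snap('wrist','w12');f=snap('top','t12')
"
```

```text
tcp [ 0.5324 -0.0193  0.2086] w 0.0194 yaw(toolx) 92.27 F [-0.2 -0.7 -2.5] t 22.25 -> shift [-0.3  2.1 -1.4] turn -0.0
[-0.7462  0.3493  0.8339  1.9585 -0.3119  0.9678  0.2774]
```

View pics/w12.png

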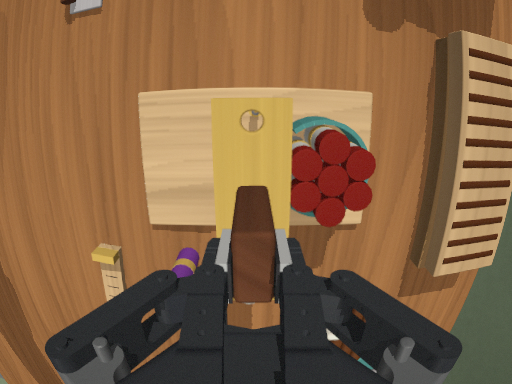

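View pics/s12.png

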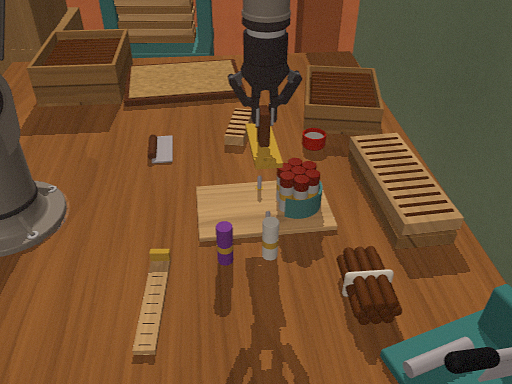

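View pics/t12.png

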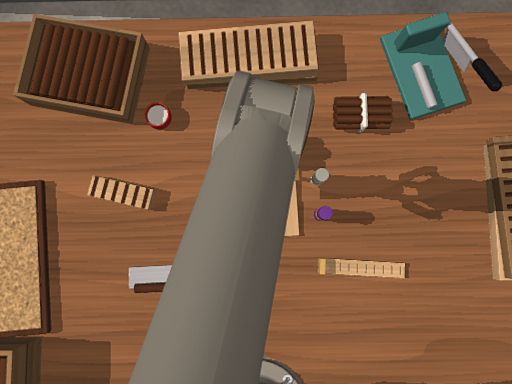

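```bash
python3 -c "
import cv2
im=cv2.imread('pics/w12.png')
cv2.imwrite('pics/w12c.png',cv2.resize(im[80:240,180:340],None,fx=3.7,fy=3.7,interpolation=cv2.INTER_CUBIC))
cv2.imwrite('pics/w12d.png',cv2.resize(im[100:140,230:275],None,fx=13,fy=13,interpolation=cv2.INTER_CUBIC))
im=cv2.imread('pics/s12.png')
cv2.imwrite('pics/s12c.png',cv2.resize(im[80:250,180:350],None,fx=3.5,fy=3.5,interpolation=cv2.INTER_CUBIC))
"
```

```text
(no output)
```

View pics/w12c.png

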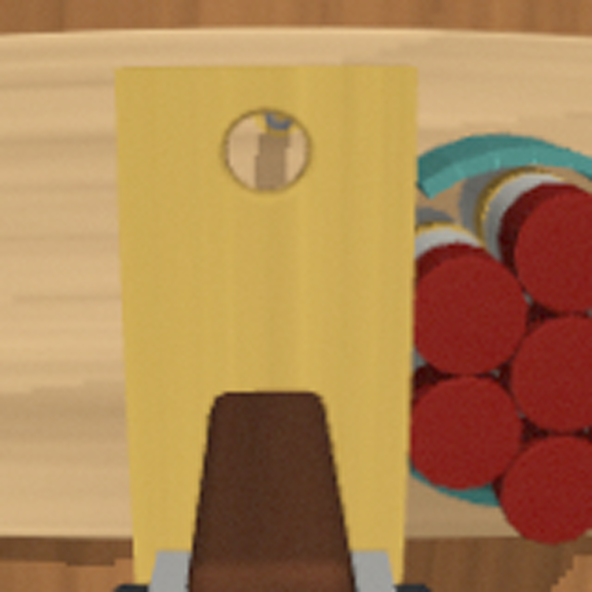

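View pics/w12d.png

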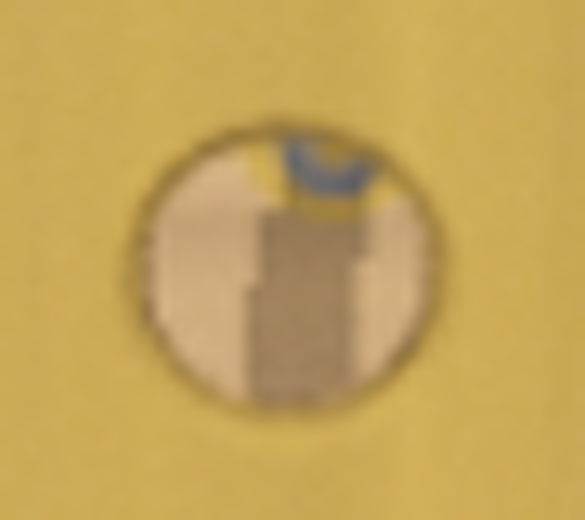

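View pics/s12c.png

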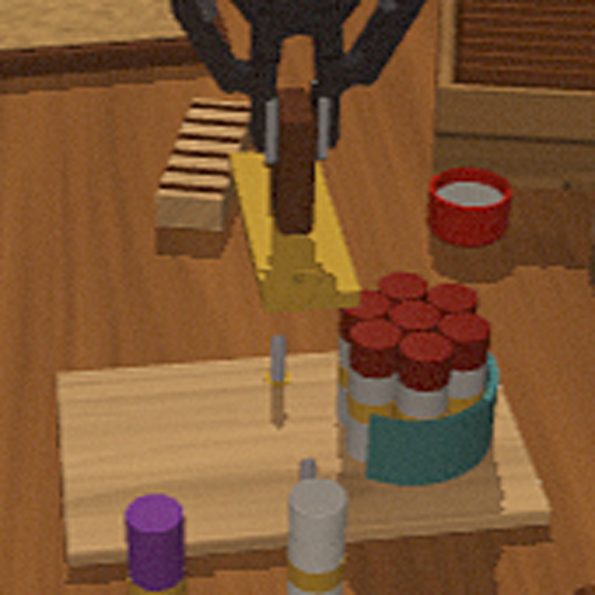

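```bash
cat > est.py <<'E'
from to import *
def est(tag,hole,pin,tcp,M,pinz,dy=0):
    f=pickle.load(open(f'pics/{tag}.pkl','rb'))
    h=unproj(f,[hole],tcp[2]-.0404,True)[0]; p=unproj(f,[pin],pinz,True)[0]
    ht=M.T@(h-tcp)*1000
    print('hole world',h,'hole in tool',ht.round(1),'pin',p)
    q=(.6053,-.017,.0397); d=local(p,q)-local(h,q); print('pin-hole in stand mm',d*1000+[0,dy])
E
python3 -c "
from est import *
o=r.get_obs();M=R.from_rotvec(o['orientation']).as_matrix()
est('w12',(251.5,119.9),(254.8,114.2),np.array([.5324,-.0193,.2086]),M,.012,5)
f=pickle.load(open('pics/w12.pkl','rb'))
# jambs, tubes in wrist: caps at crop 3.7 off (180,80)
c=crop([(468,307),(465,433)],3.7,(180,80)); w=unproj(f,c,.097,True); print(w, local(w,(.6053,-.017,.0397))*1000)
to(.5345,-.0195,.158,92.3)
"
```

```text
hole world [0.5284 0.0437 0.1682] hole in tool [63.1 -1.6 40.4] pin [0.5314 0.0363 0.012 ]
pin-hole in stand mm [[ 2.6389 -2.515 ]]
[[ 0.5779  0.0018  0.097 ]
 [ 0.5801 -0.0302  0.097 ]] [[-26.6047  19.8982]
 [-25.7428 -12.1874]]
tcp [ 0.5325 -0.0209  0.2091] w 0.0191 yaw(toolx) 92.10 F [ 0.7 -0.7 -2.4] t 22.40 -> shift [ 1.3  2.1 51.1] turn -0.2
```

send_rows:
  moves: [-1,2.3,20,0,-1,2.3,40,0,-1,2.3,51,0,-1,2.3,51,0,-1,2.3,51,0]

```text
clock: 23.02
tcp_pos: [0.5358, -0.0203, 0.1586]
orientation: [2.177, 2.264, 0.001]
contact_force: [0.8, 0.5, -2.3]
grip_width: 0.0188
```

```bash
python3 -c "
from to import *
from look import snap
import cv2
to(.5345,-.0195,.11,92.3)
f=snap('wrist','w13');g=snap('side','s13')
to(.5345,-.0195,.11,92.3)
im=cv2.imread('pics/w13.png')
cv2.imwrite('pics/w13c.png',cv2.resize(im[80:240,180:340],None,fx=3.7,fy=3.7,interpolation=cv2.INTER_CUBIC))
cv2.imwrite('pics/w13d.png',cv2.resize(im[100:140,230:275],None,fx=13,fy=13,interpolation=cv2.INTER_CUBIC))
im=cv2.imread('pics/s13.png')
cv2.imwrite('pics/s13c.png',cv2.resize(im[130:260,200:350],None,fx=4.5,fy=4.5,interpolation=cv2.INTER_CUBIC))
"
```

```text
tcp [ 0.5358 -0.0203  0.1586] w 0.0188 yaw(toolx) 92.24 F [ 0.8  0.5 -2.3] t 23.02 -> shift [ 0.9 -1.3 48.6] turn -0.1
tcp [ 0.5359 -0.0201  0.1589] w 0.0191 yaw(toolx) 92.26 F [-0.2  0.  -3.1] t 23.12 -> shift [ 0.6 -1.5 48.9] turn -0.0
```

View pics/w13c.png

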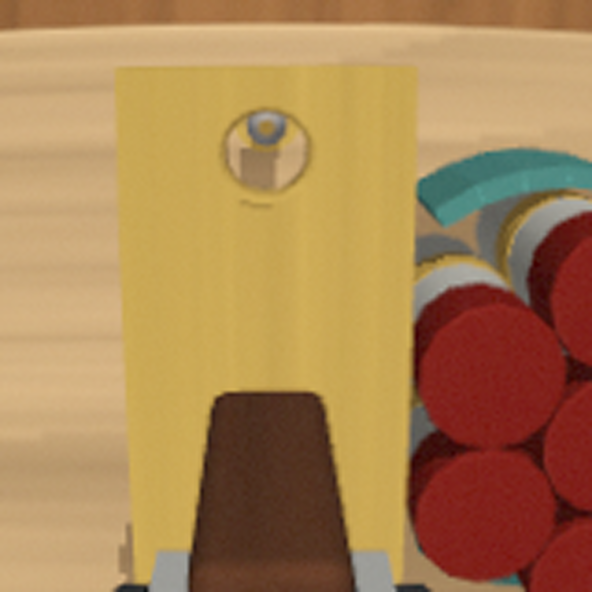

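View pics/w13d.png

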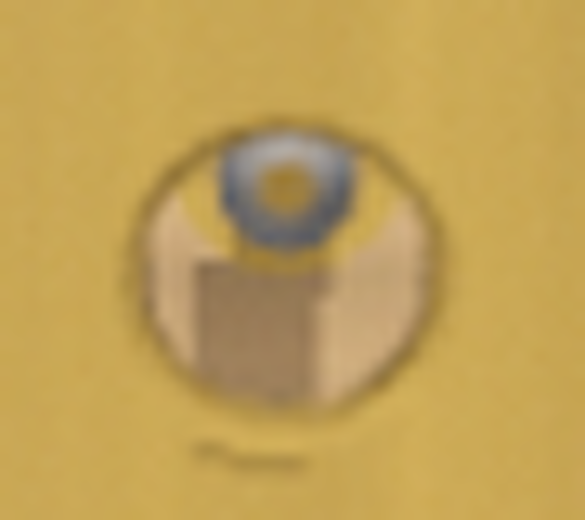

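View pics/s13c.png

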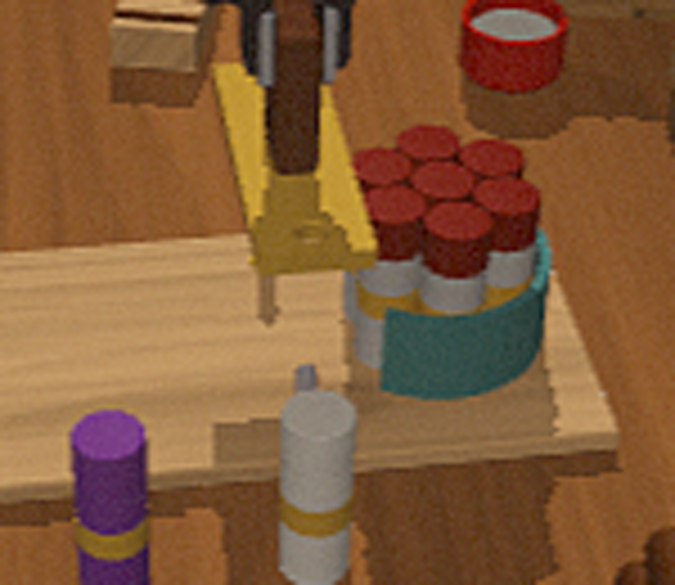

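```bash
python3 -c "
from est import *
o=r.get_obs();M=R.from_rotvec(o['orientation']).as_matrix();t=np.array([.5358,-.0203,.1586])
for z in (.012,.03,.047): est('w13',(251.7,120.0),(251.6,113.9),t,M,z)
f=pickle.load(open('pics/w13.pkl','rb'));W=f['world_to_cam'];print('cam',-W[:3,:3].T@W[:3,3])
S=pickle.load(open('pics/s13.pkl','rb'))
h=crop([(313,233)],4.5,(200,130)); print('side hole -y',unproj(S,h,t[2]-.0404))
p=crop([(306,367)],4.5,(200,130)); print('side pin -y',unproj(S,p,.047))
"
```

```text
hole world [0.532  0.0437 0.1182] hole in tool [64.1 -1.3 40.4] pin [0.5316 0.0401 0.012 ]
pin-hole in stand mm [[-0.5704 -3.5543]]
hole world [0.532  0.0437 0.1182] hole in tool [64.1 -1.3 40.4] pin [0.5316 0.0414 0.03  ]
pin-hole in stand mm [[-0.4828 -2.3122]]
hole world [0.532  0.0437 0.1182] hole in tool [64.1 -1.3 40.4] pin [0.5317 0.0425 0.047 ]
pin-hole in stand mm [[-0.4002 -1.1391]]
cam [0.5322 0.0601 0.301 ]
side hole -y [[ 0.5383 -0.0812  0.1182]]
side pin -y [[ 0.5367 -0.0839  0.047 ]]
```

send_rows:
  moves: [-1.7,-0.8,0,0,-1.7,-0.8,15,0,-1.7,-0.8,30,0,-1.7,-0.8,42,0,-1.7,-0.8,50,0,-1.7,-0.8,50,0,-1.7,-0.8,50,0]

```text
clock: 24.0
tcp_pos: [0.535, -0.0218, 0.1085]
orientation: [2.177, 2.265, 0.0]
contact_force: [0.2, -0.8, -2.6]
grip_width: 0.019
```

```bash
python3 -c "
from to import *
from look import snap
import cv2
to(.5345,-.0195,.06,92.3)
f=snap('wrist','w14');g=snap('side','s14')
to(.5345,-.0195,.06,92.3)
im=cv2.imread('pics/w14.png')
cv2.imwrite('pics/w14d.png',cv2.resize(im[100:140,230:275],None,fx=13,fy=13,interpolation=cv2.INTER_CUBIC))
im=cv2.imread('pics/s14.png')
cv2.imwrite('pics/s14c.png',cv2.resize(im[130:260,200:350],None,fx=4.5,fy=4.5,interpolation=cv2.INTER_CUBIC))
"
```

```text
tcp [ 0.535  -0.0218  0.1085] w 0.0190 yaw(toolx) 92.26 F [ 0.2 -0.8 -2.6] t 24.00 -> shift [ 2.4 -0.4 48.5] turn -0.0
tcp [ 0.5351 -0.0217  0.1087] w 0.0192 yaw(toolx) 92.27 F [-0.1 -0.8 -1.7] t 24.10 -> shift [ 2.3 -0.5 48.7] turn -0.0
```

View pics/w14d.png

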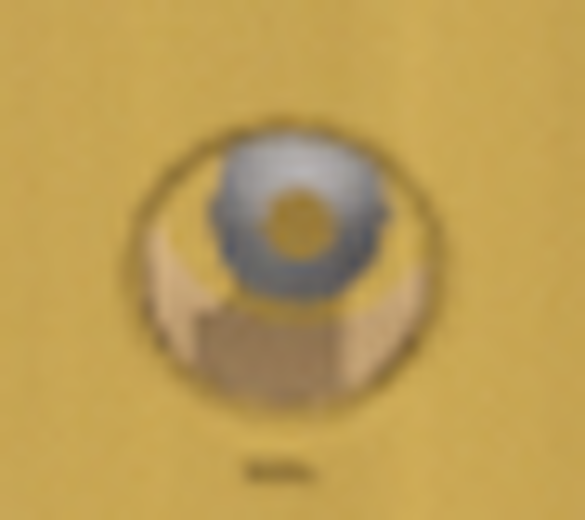

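View pics/s14c.png

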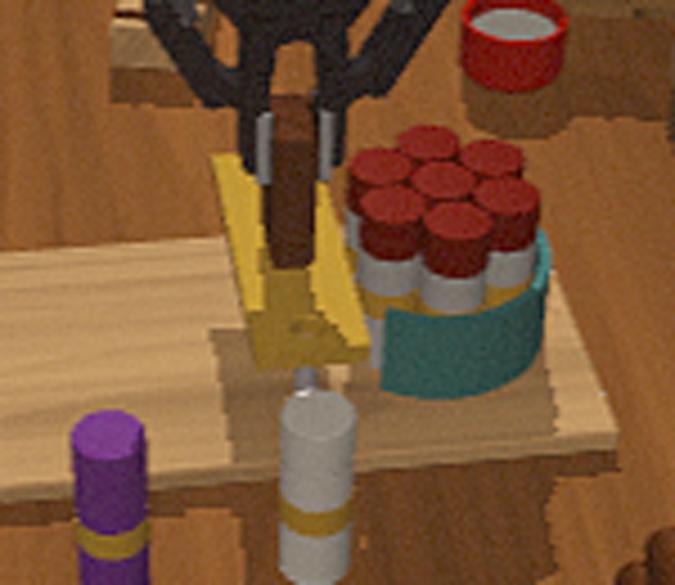

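```bash
python3 -c "
from est import *
o=r.get_obs();M=R.from_rotvec(o['orientation']).as_matrix();t=np.array([.535,-.0218,.1085])
h=crop([(285,266)],13,(230,100))[0];p=crop([(300,222)],13,(230,100))[0]
for z in (.044,.047): est('w14',h,p,t,M,z)
S=pickle.load(open('pics/s14.pkl','rb'))
a=crop([(306,327)],4.5,(200,130)); print('side hole -y',unproj(S,a,t[2]-.0404))
a=crop([(306,367)],4.5,(200,130)); print('side pin -y',unproj(S,a,.047))
"
```

```text
hole world [0.531  0.0422 0.0681] hole in tool [64.1 -1.5 40.4] pin [0.5317 0.0424 0.044 ]
pin-hole in stand mm [[0.6707 0.2124]]
hole world [0.531  0.0422 0.0681] hole in tool [64.1 -1.5 40.4] pin [0.5317 0.0426 0.047 ]
pin-hole in stand mm [[0.6754 0.4467]]
side hole -y [[ 0.5364 -0.082   0.0681]]
side pin -y [[ 0.5367 -0.0839  0.047 ]]
```

send_rows:
  moves: [0,0.6,5,0,0,0.6,10,0,0,0.6,14,0,0,0.6,18,0,0,0.6,22,0,0,0.6,22,0]

```text
clock: 24.85
tcp_pos: [0.5351, -0.0217, 0.0859]
orientation: [-2.177, -2.265, 0.001]
contact_force: [-0.3, -0.1, -3.2]
grip_width: 0.0188
```

```bash
python3 -c "
from to import *
from look import snap
import cv2
f=snap('wrist','w15');g=snap('side','s15')
to(.5345,-.0195,.0624,92.3)
a=cv2.resize(cv2.imread('pics/w15.png')[100:140,230:275],None,fx=7,fy=7,interpolation=cv2.INTER_CUBIC)
b=cv2.resize(cv2.imread('pics/s15.png')[170:240,225:320],None,fx=4,fy=4,interpolation=cv2.INTER_CUBIC)
cv2.imwrite('pics/c15.png',np.hstack([a,b]))
"
```

```text
tcp [ 0.5353 -0.0218  0.0863] w 0.0188 yaw(toolx) 92.27 F [-0.3  0.6 -2. ] t 24.95 -> shift [ 2.3 -0.7 23.9] turn -0.0
```

View pics/c15.png

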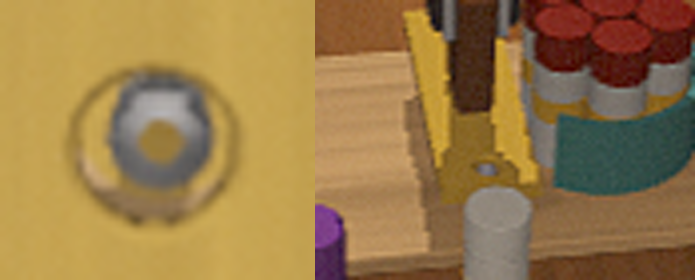

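send_rows:
  moves: [0,0.3,5,0,0,0.3,10,0,0,0.3,15,0,0,0.3,20,0,0,0.3,23,0,0,0.3,24,0,0,0.3,24,0]

```text
clock: 25.82
tcp_pos: [0.5354, -0.0217, 0.0625]
orientation: [-2.177, -2.264, -0.0]
contact_force: [-1.2, 0.9, 2.4]
grip_width: 0.0194
```

```bash
python3 -c "
from to import *
from look import snap
import cv2
f=snap('wrist','w16');g=snap('side','s16')
to(.5345,-.0195,.0624,92.3)
a=cv2.resize(cv2.imread('pics/w16.png')[100:140,230:275],None,fx=7,fy=7,interpolation=cv2.INTER_CUBIC)
b=cv2.resize(cv2.imread('pics/s16.png')[170:240,225:320],None,fx=4,fy=4,interpolation=cv2.INTER_CUBIC)
cv2.imwrite('pics/c16.png',np.hstack([a,b]))
"
```

```text
tcp [ 0.5354 -0.0218  0.0625] w 0.0190 yaw(toolx) 92.26 F [-2.5  0.4  3. ] t 25.93 -> shift [ 2.3 -0.8  0.1] turn -0.0
```

View pics/c16.png

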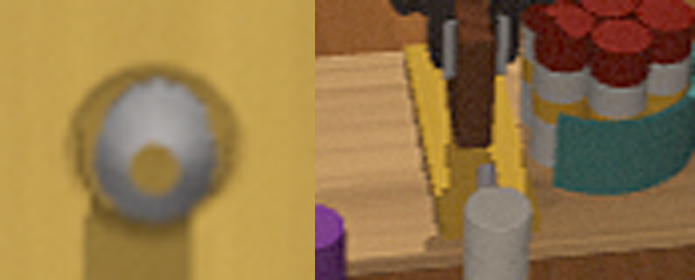

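send_rows:
  moves: [0,0,0,0,0,0,0,0,0,0,0,0,0,0,0,0]
  hand: 0.72
  newtons: 20

```text
clock: 26.42
tcp_pos: [0.5357, -0.0217, 0.0623]
orientation: [2.177, 2.265, 0.0]
contact_force: [-0.2, -0.4, 0.1]
grip_width: 0.0237
```

```bash
python3 -c "
from to import *
from look import snap
import cv2
f=snap('wrist','w17')
to(.5345,-.0195,.0624,92.3)
"
```

```text
tcp [ 0.5357 -0.0217  0.0623] w 0.0239 yaw(toolx) 92.27 F [-0.3 -0.   0.9] t 26.48 -> shift [ 2.2 -1.1 -0.1] turn -0.0
```

View pics/w17.png

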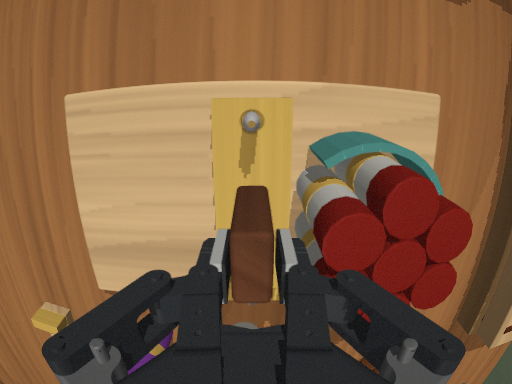

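send_rows:
  moves: [0,0,-5,0,0,0,-12,0,0,0,-25,0,0,0,-45,0,0,0,-80,0,0,0,-120,0,0,0,-170,0,0,0,-180,0]

```text
clock: 27.48
tcp_pos: [0.5374, -0.0222, 0.2461]
orientation: [2.175, 2.262, 0.008]
contact_force: [-0.3, -0.3, 0.1]
grip_width: 0.0238
```

send_rows:
  moves: [-60,0,0,0,-120,0,0,0,-180,0,0,0,-220,0,0,0,-220,0,0,0,-220,0,0,0]

```text
clock: 28.22
tcp_pos: [0.5441, -0.2408, 0.2419]
orientation: [-2.176, -2.264, -0.0]
contact_force: [0.3, -0.7, -0.6]
grip_width: 0.0243
```

```bash
python3 -c "
from to import *
from look import snap
import cv2
to(.53,-.02,.2,92.3); print(abs(r.get_obs()['qvel']).max())
f=snap('top','t18');f=snap('side','s18')
a=cv2.resize(cv2.imread('pics/t18.png')[110:250,210:310],None,fx=4,fy=4,interpolation=cv2.INTER_CUBIC)
b=cv2.resize(cv2.imread('pics/s18.png')[150:250,190:345],None,fx=5,fy=5,interpolation=cv2.INTER_CUBIC)
cv2.imwrite('pics/t18c.png',a);cv2.imwrite('pics/s18c.png',b)
"
```

```text
tcp [ 0.5441 -0.2408  0.2419] w 0.0243 yaw(toolx) 92.28 F [ 0.3 -0.7 -0.6] t 28.23 -> shift [221.1  -5.3  42.1] turn -0.0
0.02614919274214203
```

View pics/t18c.png

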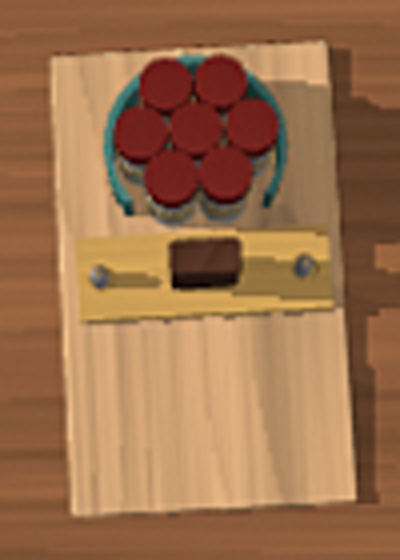

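View pics/s18c.png

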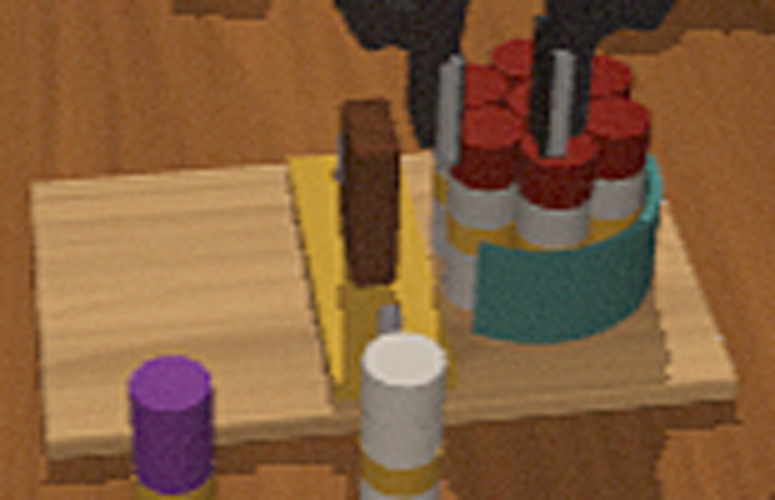

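View pics/t18.png

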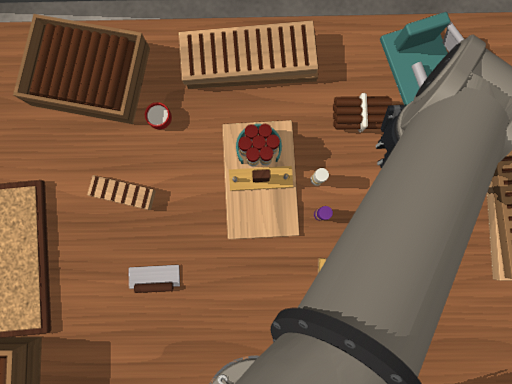

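```bash
python3 -c "
from geo import *
T=pickle.load(open('pics/t18.pkl','rb'));q=(.6053,-.017,.0397);C=lambda c:crop(c,4,(210,110))
k=unproj(T,C([(77,237),(332,229),(336,308),(82,322)]),.022);k=local(k,q)*1000;print('keeper',k,k.mean(0))
l=local(unproj(T,C([(173,178),(225,173),(197,128),(252,125),(220,82),(165,85),(141,133)]),.097),q)*1000;print(l,np.hypot(*l.T))
"
```

```text
keeper [[-45.0158  72.5873]
 [-48.6762 -79.1017]
 [-95.9791 -78.4283]
 [-96.023   72.0942]] [-71.4235  -3.2121]
[[-27.3075  13.9356]
 [-26.1282 -14.8488]
 [ -0.0261  -0.846 ]
 [ -0.066  -31.3012]
 [ 25.185  -15.031 ]
 [ 25.2325  15.5203]
 [ -1.0797  30.2391]] [30.6578 30.0527  0.8464 31.3013 29.3294 29.6236 30.2584]
```

```bash
python3 -c "
from bench import r
print(r.hand_in()); o=r.get_obs(); print(o['clock'],o['contact_force'])"
```

```text
the job is handed in; nothing more can be done
None
the job is handed in; nothing more can be done
```

I slid both red tubes upright along the board and pushed them into the two front places, then pressed both snug together. After that I hung the keeper plate over the two pins and handed the job in at about 28 s of the 62 s allowed. No verdict was reported.

**Tubes:** In the last pictures all seven stand upright. The six outer ones measure 29–31 mm from the cup centre (limit 37 mm), and the middle one is about 1 mm off (limit 8 mm).

**Keeper:** Both pins show through its holes. The gripper height at first contact with the board put its underside at 12 mm, so it lies flat. The top camera puts its centre about 1.4 mm along x and 3.2 mm along −y from nominal (limit 5 mm). The holes allow only about 2 mm of play over the pins, so part of that is camera error.

**Disagreements:** The wrist and side cameras disagreed by about 2 mm along y during alignment. I used the close wrist view of pin and hole, and the plate went down without snagging.

**Other things on the table:** The purple and white tubes, the mould, the pot and the bundle look unmoved. The arm hid most of the gauge in the last top view, so I didn't recheck it, and I didn't measure the blade, though nothing touched either.

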